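Vent the extraction manifold and hold its hold-down arm open

TASK

Vent the vacuum manifold: turn the selector knob on the grey station until its pointer is at the one long, thick mark. Only then pull the spring latch on the end of the manifold's hold-down arm sideways, lift the arm's coupler off its ball to about 10 cm above it (at least 8 cm), and finish while still holding it up there, steady, so that the lid can be taken out. Leave the glassware, bottles and boxes where they are.

Things in the scene. Friction and masses are not known exactly. Their poses are not given: they have to be found in the camera images.
- station: Vacuum station: grey metal box, 130 x 130 x 70 mm tall, fixed to the bench, the selector knob on top and a round gauge on its far side. Origin on the bench, under the knob's axis. Marks lie on the box round the knob: four short and thin, one (vent) 20 mm long and 6 mm thick.
- selector_grip (a point): Centre of the knob's black bar grip, on its vertical axis, 103 mm above the bench. Bar 44 mm long, 14 mm wide, from 82 to 114 mm above the bench, on a skirt 52 mm across (top at 82 mm); grip it across its width. Turns with the knob: own x axis lies along the bar, the pointer (small low nose, white line on top) is at its -x end.
- selector (a joint): Knob angle in rad, grows clockwise seen from above, 0 to 2.0 with end stops. Five detents: 0, 0.5, 1.0, 1.5, 2.0; near one the knob snaps into it (about 0.05 N m). Vent, the long thick mark, is 1.5. It starts at 0, 0.5 or 1.0.
- manifold: Extraction manifold: glass chamber with white lid, fixed to the bench. Origin on the bench under the ball, x along the hold-down arm to its hinge. Base 350 x 160 mm, from x -40 to 310 mm. Lid from x 40 mm on, top 140 mm above the bench, with ports and short tubes up to 194 mm, from x 95 mm on.
- latch_tab (a point): Grip point in the latch's black upright tab on the arm's free end, 207 mm above the bench when down. Tab 18 mm along the arm (x), 12 mm across (y), from 24 mm below this point (a flat steel plate, reaching 31 mm to +y, 15 mm to -y) to 16 mm above; grip it across y. Own x axis points along the arm to the hinge, +y is the way the latch is pulled. The latch rides on the arm: lifting by the tab lifts the arm.
- latch (a joint): How far the latch is pulled, in m: 0 closed, to 0.016 (end stop) along the tab's +y. The spring pulls back with 3 N closed, 7.8 N fully pulled. Its bolt, hooked under the ball's flat underside, is clear beyond about 0.008 and must stay so until the coupler is 15 mm up.
- tongue: The hold-down arm, a steel bar (about 0.5 kg) lying over the lid, free to swing up on a level hinge at its far end (0 to 1.1 rad); it falls back if let go. Origin at its free end, 15 mm above the coupler's centre, x along the bar to the hinge. The hinge axis is parallel to y, 275 mm along x from the origin and level with it; when down it lies 42 mm below the latch tab's grip point.
- coupler (a point): Centre of the coupler socket under the arm's free end, 57 mm below the latch tab's grip point; 150 mm above the bench when down, at the ball's centre. 80 mm up is an arm angle of about 0.30 rad, 100 mm about 0.37.
- ball (a point): Centre of the fixed steel ball, 32 mm across, on the manifold's post, 150 mm above the bench.
- vial: Bystander, loose, to be left alone: small amber vial, 32 mm across, 70 mm tall. Origin at the centre of its underside.
- beaker: Bystander, loose, to be left alone: glass beaker, 68 mm across, 90 mm tall. Origin at the centre of its underside.
- tipbox: Bystander, loose, to be left alone: tip box, 80 x 120 x 60 mm tall. Origin at the centre of its underside.
- reagent: Bystander, loose, to be left alone: amber reagent bottle, 84 mm across, 200 mm tall. Origin at the centre of its underside.
- jar: Bystander, loose, to be left alone: white jar, 72 mm across, 90 mm tall. Origin at the centre of its underside.
- dish: Bystander, loose, to be left alone: small white porcelain cup, 52 mm across, 35 mm tall. Origin at the centre of its underside.
Not all that is in view belongs to the job. What is shaped like the station but blue or yellow is not meant.

How it is judged:
By the outcome, as a careful person would: the job done as asked, in the order asked, and still so for the second after the job is handed in, while the arm keeps its last pose, push and grip.
It also fails if it takes over 54 s, if anything falls off the work surface, if the arm or the gripper's body presses on something with over 40 N, if the wrist force passes 120 N, or if a joint passes its speed limit or range.

ROBOT

A 6-joint arm with a two-finger parallel gripper is mounted at the origin on the work surface. World frame = base frame: x ahead of the robot, y to its left, z up, the work surface at z = 0. Lengths are in m, angles in rad, forces in N, time in s.
With the tool pointing down it reaches from about 0.35 to 0.975 m from the base axis. Payload 4.9 kg.
Tool frame: the origin (TCP) lies midway between the tips of the shut fingers; the grasp point (between the pads) lies 19 mm behind it; z points along the fingers, y is the line along which they close (so a half turn about z gives the same grasp; the last joint's range is limited). The gripper opens to 85 mm and grips with 20 to 120 N. Pads are 22 mm wide; open, the fingers measure 114 mm over their backs; the gripper's body (76 mm by 85 mm) begins 54 mm behind the grasp point. The pads swing forward as they close: fully open they stand 13 mm farther back than shut.
Start: joints at [1.168, 0.053, 1.613, -0, 1.476, -0.119], TCP at [0.175, 0.6, 0.231] pointing down, gripper open.
Joint ranges: [-3.01, 3.01], [-1.01, 2.22], [0.06, 2.58], [-1.02, 4.17], [0.09, 2.62], [-3.14, 3.14]. Speed limits (rad/s): [2.57, 2.57, 3.14, 3.14, 3.14, 3.14].

INTERFACE

Orientations are given as a unit quaternion [w, x, y, z].
In Python, from plant import state, grab_frame, job_done, cut_out, place_of gives the robot as it stands.
- The arm moves only by the tool jog_arm, never from a script. Its argument "motion" is text: rows parted by semicolons, each of 7 numbers parted by spaces: the opening in per cent of the stroke, from 0 (shut) to 100 (fully open), then the shift along the tool's x, y, z as a fraction of full scale, then the turn, a rotation vector about the tool's x, y, z as a fraction of full scale. A call has exactly 5 rows; each row is the pose to reach, as a shift and turn from the pose commanded when the call began, along the tool's axes at that moment; what a row does not reach only later rows make up. Full scale, the value 1, is 50 cm for a shift and 1.5 rad for a turn. A row lasts 1/8 s, in which the tool goes at most 62.5 mm and 10.7 degrees, less where a joint would pass 70% of its speed; a pose out of reach is approached as far as the arm can. A call with a number of a shift or a turn outside -1 to 1 is refused whole. A call with a gripper value outside its range is refused whole. The fingers move at their own pace and stop on an object; the grip force is fixed at half the most. Time passes only in rows, so rows that repeat a pose let the fingers close, or fill a call up. It gives the time, the measured TCP pose, the force, the opening and the grip force at its end, in the units of the state.
- state(): the state, without advancing time (a new reading comes with each control period).
- grab_frame(name): name is "scene" or "top" or "wrist"; returns a dict with "color" (384x512x3 uint8, red, green, blue), "range_z" (384x512 float32, m along the optical axis (not along the pixel's ray), 0 where there is no reading), "intrinsics" (3x3 intrinsics, pixels), "world_from_camera" (4x4, takes a point from camera to world coordinates). Camera axes: x right, y up, looking along -z (the intrinsics and any distortion apply to the point x, -y, -z); pixel columns grow to the right and rows downward; lengths in m; the calibration is good to about 2 mm. A picture is of the moment at which its call begins.
- job_done(): hands the job in; it is judged then, once.
Trained networks look in the newest picture that a camera, given by its name, has taken for a name from the list of things; names that differ only in an ending like _2 or _b are one class to them, and where a whole thing is asked for, a point or a joint stands for the part that bears it (a point fixed in the world has none). Each returns a list of dicts, best first, with "p" (0 to 1); they miss things now and then, are a little off and sometimes report something else, mostly with a low value. They report only what shows in the picture. A call takes as long as a camera call. They do not tell look-alikes from the thing itself.
- cut_out(camera, thing): "pixels" (384x512 bool, what is visible of it).
- place_of(camera, thing): "at" ([x, y, z] in m, in world coordinates, good to about 4 mm: a listed point, or the origin of a listed thing).
The state is a dict: "time": time; "joint_pos": joint angles; "joint_vel": joint speeds; "joint_efforts": joint torques, N m; "tool_pos": TCP position; "tool_rot": TCP orientation; "contact_force": force on the tool from outside, world axes, zero at the start; "ft_torque": the same for the moment, N m; "gripper_width": opening from 0.0 (shut) to 1.0 (fully open); "grasp_force": force on a finger pad.
Only numpy, scipy, OpenCV 4.12 (cv2) and the standard library are available. Lean on these libraries where they do the work, as an engineer would, in place of code of your own. Each camera call takes 0.05 s, during which the arm holds its last target. There are 200 camera calls.

## Working session

There is one attempt and no reset: what is moved stays moved. The work goes in short steps, Python scripts to look and compute and a tool call to move; the robot and the scene stay as the last step left them, time stands still between calls to the robot, and variables do not carry over. Pictures are saved under pics/ and viewed, at most 10 in all, crops included, and the job is handed in when it is done.

Besides the shell and the picture viewer there is one more tool, called as name(argument=value, ...) on one line, values as JSON. jog_arm: Moves the arm, as the interface text tells. Shift numbers are shares of 50 cm and turn numbers shares of 1.5 rad, none past 1 either way. Its arguments: {"type":"object","properties":{"motion":{"type":"string"}},"required":["motion"]}

```bash
mkdir -p pics; ls; cat > h.py <<'E'
import numpy as np, cv2
from plant import state, grab_frame, job_done, cut_out, place_of
def cloud(f):
    K=f["intrinsics"];z=f["range_z"];v,u=np.mgrid[:z.shape[0],:z.shape[1]]
    P=np.stack([(u-K[0,2])/K[0,0]*z,-(v-K[1,2])/K[1,1]*z,-z],-1)
    T=f["world_from_camera"];W=P@T[:3,:3].T+T[:3,3];W[z==0]=np.nan
    return W
E
python3 - <<'E'
from h import *
s=state();print({k:np.round(v,3).tolist() for k,v in s.items()})
ims=[]
for c in ("top","scene"):
    f=grab_frame(c);ims.append(f["color"]);np.savez(f"{c}0.npz",**f)
    for t in ("station","selector_grip","manifold","latch_tab","coupler","ball","tongue","vial","beaker","tipbox","reagent","jar","dish"):
        print(c,t,[(np.round(r["at"],3).tolist(),round(r["p"],2)) for r in place_of(c,t)[:3]])
for c,i in zip(("top","scene"),ims): cv2.imwrite(f"pics/{c}0.png",cv2.resize(i[:,:,::-1],(800,600)))
E
```

```text
pics
{'time': 0.0, 'joint_pos': [1.168, 0.053, 1.614, 0.0, 1.476, -0.119], 'joint_vel': [-0.0, -0.001, -0.001, 0.0, 0.002, -0.001], 'joint_efforts': [-0.002, -39.368, -37.017, -0.0, 0.007, 0.0], 'tool_pos': [0.175, 0.599, 0.23], 'tool_rot': [-0.0, 0.141, 0.99, -0.001], 'contact_force': [-0.941, 0.351, 0.28], 'ft_torque': [-0.004, 0.004, 0.015], 'grasp_force': 0.0, 'gripper_width': 1.0}
top station [([0.311, -0.612, 0.003], 0.94), ([0.488, -0.222, 0.002], 0.7), ([0.261, -0.208, -0.002], 0.58)]
top selector_grip [([0.485, -0.224, 0.101], 0.71), ([0.259, -0.212, 0.101], 0.66), ([0.509, 0.252, 0.16], 0.63)]
top manifold [([0.509, 0.247, 0.003], 0.56)]
top latch_tab [([0.487, -0.224, 0.0], 0.55), ([0.511, 0.25, 0.209], 0.47)]
top coupler [([0.51, 0.25, 0.151], 0.86)]
top ball []
top tongue [([0.51, 0.249, 0.16], 0.88)]
top vial [([0.489, 0.002, 0.002], 0.59)]
top beaker [([0.387, 0.018, -0.0], 0.65)]
top tipbox [([0.445, -0.437, 0.006], 0.67)]
top reagent [([0.542, 0.515, 0.002], 0.62)]
top jar [([0.593, -0.506, -0.004], 0.83), ([0.512, 0.249, -0.0], 0.31)]
top dish [([0.373, 0.268, -0.003], 0.47)]
scene station [([0.49, -0.218, -0.006], 0.92), ([0.752, -0.174, 0.0], 0.83), ([0.261, -0.211, -0.001], 0.7)]
scene selector_grip [([0.748, -0.172, 0.102], 0.83), ([0.59, -0.507, -0.003], 0.7), ([0.264, -0.213, 0.102], 0.68)]
scene manifold [([0.51, 0.253, -0.002], 0.79)]
scene latch_tab [([0.512, 0.25, 0.209], 0.73)]
scene coupler [([0.511, 0.251, 0.146], 0.59)]
scene ball [([0.512, 0.248, 0.145], 0.65)]
scene tongue [([0.509, 0.251, 0.167], 0.92), ([0.59, -0.506, -0.001], 0.73)]
scene vial [([0.482, 0.002, 0.001], 0.59)]
scene beaker [([0.386, 0.021, -0.0], 0.84)]
scene tipbox [([0.442, -0.438, 0.004], 0.6)]
scene reagent [([0.511, 0.25, 0.149], 0.7), ([0.515, 0.252, -0.003], 0.67), ([0.545, 0.513, 0.002], 0.63)]
scene jar [([0.59, -0.507, -0.001], 0.98)]
scene dish [([0.377, 0.27, 0.0], 0.41), ([0.491, -0.225, -0.002], 0.4)]
```

View pics/top0.png

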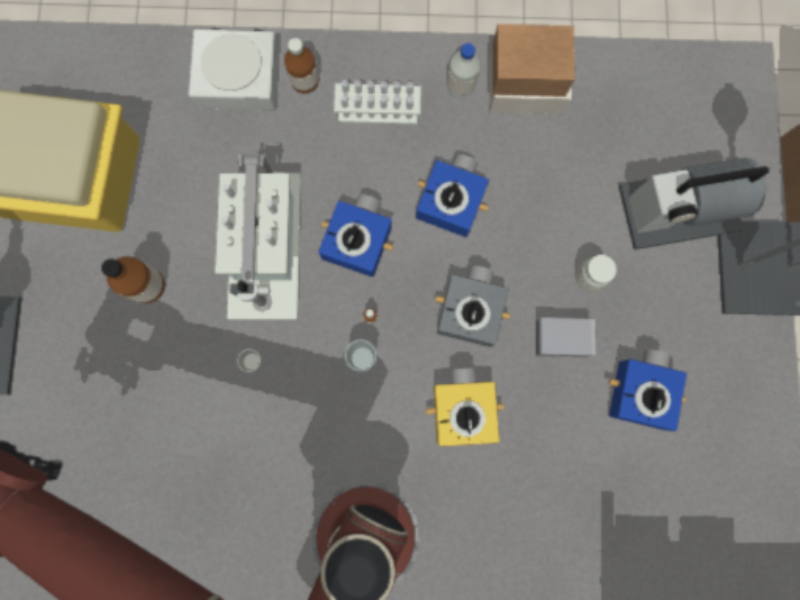

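View pics/scene0.png

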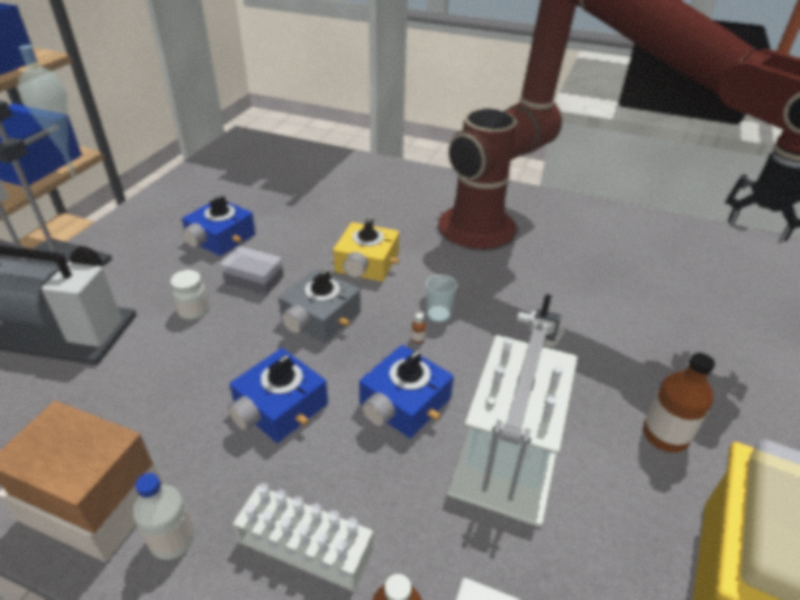

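The top view shows the grey station at about pixel (473, 312), which matches the network's (0.487, -0.222). The manifold is at (260, 240) with its latch at (242, 288), near (0.51, 0.25). Blue and yellow look-alikes stand around the grey one. The scene view agrees.

```bash
cat >> h.py <<'E'
from scipy.spatial.transform import Rotation as R
def rot(s): q=s["tool_rot"]; return R.from_quat([q[1],q[2],q[3],q[0]])
def rel(p,yaw=None,Rt=None):
    """row for target TCP p, tool pointing down with tool y axis at world angle yaw"""
    s=state();r=rot(s)
    if Rt is None:
        y=np.array([np.cos(yaw),np.sin(yaw),0]);z=np.array([0,0,-1.]);Rt=R.from_matrix(np.stack([np.cross(y,z),y,z],1))
    d=r.inv().apply(np.array(p)-s["tool_pos"])/.5
    w=(r.inv()*Rt).as_rotvec()/1.5
    print("t",round(float(s["time"]),2),"shift",np.round(d,4),"turn",np.round(w,4))
def show(f,c,u0,v0,w,h,k,name):
    cv2.imwrite(f"pics/{name}.png",cv2.resize(f["color"][v0:v0+h,u0:u0+w,::-1],None,fx=k,fy=k,interpolation=cv2.INTER_CUBIC))
E
python3 - <<'E'
from h import *
f=grab_frame("wrist");T=f["world_from_camera"];s=state()
print("cam in tool",rot(s).inv().apply(T[:3,3]-s["tool_pos"]).round(3), "axis",rot(s).inv().apply(-T[:3,2]).round(3),f["intrinsics"].round(0).tolist())
# arm yaw
W=cloud(np.load("top0.npz"))
m=(np.abs(W[...,0]-.64)<.14)&(np.abs(W[...,1]-.25)<.04)&(W[...,2]>.15)&(W[...,2]<.19)
p=W[m][:,:2];c=p.mean(0);v=np.linalg.svd(p-c)[2][0];print("arm",len(p),c,v)
m=(np.abs(W[...,0]-.487)<.09)&(np.abs(W[...,1]+.222)<.09)&(W[...,2]>.06)&(W[...,2]<.076)
p=W[m][:,:2].astype(np.float32);print("station",cv2.minAreaRect(p))
top=np.load("top0.npz")
rel([.487,-.222,.35],1.0)
E
```

```text
cam in tool [ 0.076  0.    -0.144] axis [-0.294  0.001  0.956] [[316.0, 0.0, 259.0], [0.0, 316.0, 188.0], [0.0, 0.0, 1.0]]
arm 792 [0.63515809 0.25007304] [-0.99954688 -0.03010051]
station ((0.506483793258667, -0.2278153896331787), (0.13053342700004578, 0.1506599485874176), 77.45929718017578)
t 1.45 shift [-1.0594 -1.4035 -0.2374] turn [0.     0.     0.1913]
```

jog_arm(motion="100 -0.36 -0.47 -0.2 0 0 0; 100 -0.36 -0.47 -0.2 0 0 0;100 -0.36 -0.47 -0.2 0 0 0;100 -0.36 -0.47 -0.2 0 0 0;100 -0.36 -0.47 -0.2 0 0 0")

```text
time: 2.08
tool_pos: [0.2822, 0.3223, 0.3322]
tool_rot: [0.001, 0.141, 0.99, 0.0]
contact_force: [1.3, 0.5, 0.2]
gripper_width: 0.999
grasp_force: 0.0
```

jog_arm(motion="100 -0.36 -0.47 0 0 0 0; 100 -0.36 -0.47 0 0 0 0;100 -0.36 -0.47 0 0 0 0;100 -0.36 -0.47 0 0 0 0;100 -0.36 -0.47 0 0 0 0")

```text
time: 2.7
tool_pos: [0.3893, 0.0456, 0.3316]
tool_rot: [0.001, 0.142, 0.99, 0.0]
contact_force: [-0.1, 0.5, 0.4]
gripper_width: 0.997
grasp_force: 0.0
```

```bash
python3 - <<'E'
from h import *
print(state()["tool_pos"],state()["joint_pos"].round(2) if hasattr(state()["joint_pos"],'round') else state()["joint_pos"])
rel([.487,-.222,.33],1.0)
E
```

```text
[0.38931638 0.04564255 0.33157553] [-0.07 -0.58  1.97 -0.    1.75 -1.36]
t 2.7 shift [-0.3383 -0.4585  0.0035] turn [0.0002 0.0008 0.19  ]
```

jog_arm(motion="100 -0.33 -0.46 0 0 0 0; 100 -0.33 -0.46 0 0 0 0;100 -0.33 -0.46 0 0 0 0;100 -0.33 -0.46 0 0 0 0;100 -0.33 -0.46 0 0 0 0")

```text
time: 3.32
tool_pos: [0.4832, -0.2218, 0.3308]
tool_rot: [-0.0, 0.143, 0.99, 0.0]
contact_force: [1.0, 0.1, 0.2]
gripper_width: 1.0
grasp_force: 0.0
```

```bash
python3 - <<'E'
from h import *
f=grab_frame("wrist");np.savez("w1.npz",**f)
for t in ("selector_grip","station"):print([(r["at"].round(4) if hasattr(r["at"],'round') else r["at"],r["p"]) for r in place_of("wrist",t)])
W=cloud(f)
m=(np.abs(W[...,0]-.487)<.09)&(np.abs(W[...,1]+.222)<.09)
for lo,hi in ((.1,.125),(.078,.09),(.066,.076)):
    q=m&(W[...,2]>lo)&(W[...,2]<hi);p=W[q][:,:2].astype(np.float32);print(len(p),p.mean(0),cv2.minAreaRect(p),W[q][:,2].mean())
# rectified top view 1px=0.4 mm at z=.07/.114 : x up, y left
K=f["intrinsics"];Ti=np.linalg.inv(f["world_from_camera"])
def ortho(z,n=300,s=.0005):
    v,u=np.mgrid[:n,:n];P=np.stack([.487+(n/2-v)*s,-.222+(n/2-u)*s,np.full(u.shape,z)],-1)
    C=P@Ti[:3,:3].T+Ti[:3,3]
    return cv2.remap(f["color"],(K[0,2]+K[0,0]*C[...,0]/-C[...,2]).astype(np.float32),(K[1,2]+K[1,1]*-C[...,1]/-C[...,2]).astype(np.float32),cv2.INTER_CUBIC)
o=np.hstack([ortho(.07),ortho(.114)])[:,:,::-1]
cv2.imwrite("pics/o1.png",cv2.resize(o,(800,400)))
E
```

```text
[([0.6499, 0.0471, 0.1039], 0.73), ([0.4903, -0.2226, 0.1095], 0.61), ([0.7458, -0.1716, 0.1028], 0.55)]
[([0.7493, -0.1727, 0.0046], 0.93), ([0.6464, 0.0443, -0.0], 0.83), ([0.5906, -0.5015, -0.0004], 0.72), ([0.4889, -0.2238, -0.0007], 0.65)]
451 [ 0.4843545  -0.22168092] ((0.4858521819114685, -0.22206902503967285), (0.013919643126428127, 0.04397681728005409), 77.13199615478516) 0.11418580651499194
882 [ 0.4878894  -0.22243442] ((0.5158576369285583, -0.2226279228925705), (0.05114554241299629, 0.12235906720161438), 89.2636947631836) 0.08267369758246554
8369 [ 0.49521387 -0.22390999] ((0.5067909359931946, -0.22679582238197327), (0.13009926676750183, 0.15286283195018768), 77.1393051147461) 0.07144377090671561
```

View pics/o1.png

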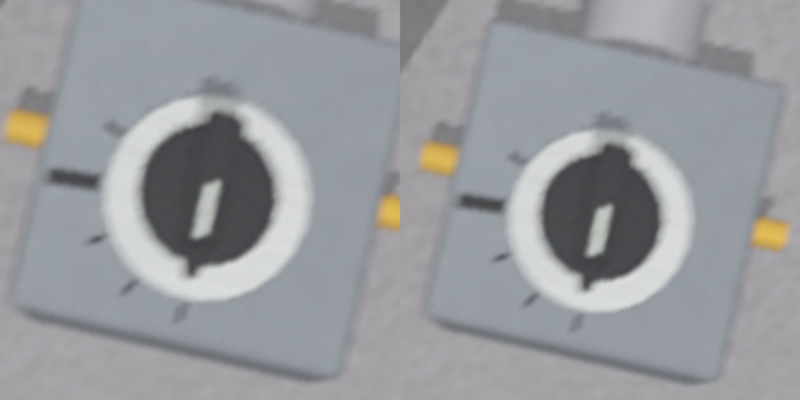

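The rectified view shows the bar with its white line on the lower half, and the nose at about (190, 268) in the left panel. It points at the first thin mark (180, 312), so the selector is at 0. Clockwise from there come thin marks at (130, 287) and (95, 240), then the thick vent mark at (73, 180). The knob therefore needs 1.5 rad clockwise. The bar lies at -12.9° in the world frame and its centre is (0.486, -0.222).

```bash
python3 - <<'E'
from h import *
rel([.486,-.222,.088],np.radians(77.13))
E
```

```text
t 3.48 shift [-0.0076 -0.0021  0.4855] turn [ 0.0004 -0.0009 -0.0409]
```

jog_arm(motion="100 -0.008 -0.002 0.12 0 0 -0.041; 100 -0.008 -0.002 0.24 0 0 -0.041; 100 -0.008 -0.002 0.36 0 0 -0.041; 100 -0.008 -0.002 0.43 0 0 -0.041; 100 -0.008 -0.002 0.485 0 0 -0.041")

```text
time: 4.1
tool_pos: [0.4857, -0.2192, 0.0871]
tool_rot: [-0.001, 0.11, 0.994, 0.001]
contact_force: [0.4, 0.3, 0.5]
gripper_width: 1.0
grasp_force: 0.0
```

jog_arm(motion="60 0 0 0 0 0 0; 30 0 0 0 0 0 0; 0 0 0 0 0 0 0; 0 0 0 0 0 0 0; 0 0 0 0 0 0 0")

```text
time: 4.72
tool_pos: [0.4873, -0.2226, 0.0907]
tool_rot: [0.001, 0.111, 0.994, -0.002]
contact_force: [-2.1, -4.7, 6.4]
gripper_width: 0.152
grasp_force: 60.9
```

jog_arm(motion="0 0 -0.002 -0.006 0 0 0.1; 0 0 -0.002 -0.006 0 0 0.2; 0 0 -0.002 -0.006 0 0 0.3; 0 0 -0.002 -0.006 0 0 0.4; 0 0 -0.002 -0.006 0 0 0.5")

```text
time: 5.35
tool_pos: [0.4872, -0.2226, 0.0908]
tool_rot: [0.002, 0.47, 0.883, 0.0]
contact_force: [5.5, -4.8, -8.3]
gripper_width: 0.152
grasp_force: 59.9
```

jog_arm(motion="0 0 0 0.004 0 0 0.1; 0 0 0 0.004 0 0 0.2; 0 0 0 0.004 0 0 0.3; 0 0 0 0.004 0 0 0.4; 0 0 0 0.004 0 0 0.5")

```text
time: 5.98
tool_pos: [0.4874, -0.2227, 0.0908]
tool_rot: [0.001, 0.76, 0.65, 0.001]
contact_force: [0.8, -2.3, 1.0]
gripper_width: 0.149
grasp_force: 61.4
```

jog_arm(motion="0 0 0 0 0 0 0; 0 0 0 0 0 0 0; 20 0 0 0 0 0 0; 50 0 0 0 0 0 0; 100 0 0 0 0 0 0")

```text
time: 6.6
tool_pos: [0.4856, -0.2215, 0.089]
tool_rot: [-0.001, 0.758, 0.652, -0.0]
contact_force: [-0.5, 1.1, 0.0]
gripper_width: 0.62
grasp_force: 0.0
```

jog_arm(motion="100 0 0 0 0 0 0; 100 0 0 -0.12 0 0 0; 100 0 0 -0.24 0 0 0; 100 0 0 -0.36 0 0 0; 100 0 0 -0.46 0 0 0")

```text
time: 7.22
tool_pos: [0.4864, -0.222, 0.3226]
tool_rot: [0.001, 0.759, 0.652, 0.0]
contact_force: [1.6, -0.9, -0.1]
gripper_width: 0.995
grasp_force: 0.0
```

```bash
python3 - <<'E'
from h import *
f=grab_frame("wrist")
W=cloud(f)
m=(np.abs(W[...,0]-.487)<.09)&(np.abs(W[...,1]+.222)<.09)
q=m&(W[...,2]>.1)&(W[...,2]<.125);print(cv2.minAreaRect(W[q][:,:2].astype(np.float32)))
K=f["intrinsics"];Ti=np.linalg.inv(f["world_from_camera"])
def ortho(z,n=300,s=.0005):
    v,u=np.mgrid[:n,:n];P=np.stack([.487+(n/2-v)*s,-.222+(n/2-u)*s,np.full(u.shape,z)],-1)
    C=P@Ti[:3,:3].T+Ti[:3,3]
    return cv2.remap(f["color"],(K[0,2]+K[0,0]*C[...,0]/-C[...,2]).astype(np.float32),(K[1,2]+K[1,1]*-C[...,1]/-C[...,2]).astype(np.float32),cv2.INTER_CUBIC)
o=np.hstack([ortho(.07),ortho(.114)])[:,:,::-1]
cv2.imwrite("pics/o2.png",cv2.resize(o,(800,400)))
print(state()["joint_pos"])
rel([.511,.25,.35],np.pi/2)
E
```

```text
((0.48626473546028137, -0.2216532826423645), (0.04422814026474953, 0.013819154351949692), 81.52908325195312)
[-5.67521460e-01 -2.06937717e-01  1.69500831e+00  4.05805158e-05
  1.63980990e+00 -4.16213799e-01]
t 7.28 shift [ 0.9425 -0.0976 -0.0447] turn [ 0.003   0.0099 -1.148 ]
```

View pics/o2.png

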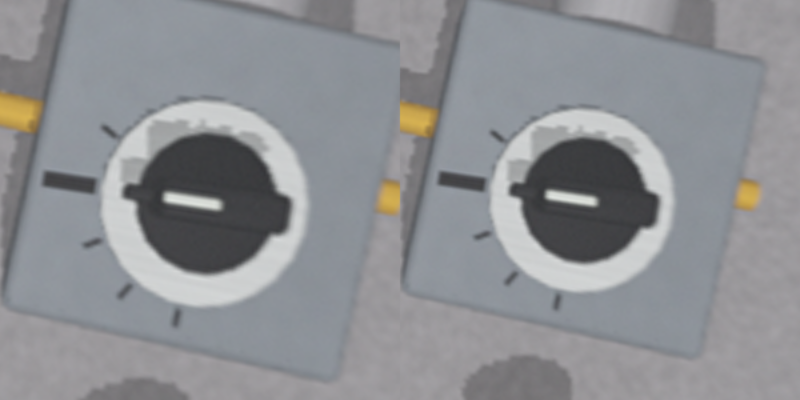

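The knob is done: the pointer sits on the thick mark (nose at (130, 192), mark at (70, 182)), and the bar turned 85.6°, or 1.49 rad. Next is the manifold.

jog_arm(motion="100 0.1 -0.01 -0.02 0 0 -0.12; 100 0.2 -0.02 -0.02 0 0 -0.24; 100 0.3 -0.03 -0.02 0 0 -0.36; 100 0.4 -0.04 -0.02 0 0 -0.48; 100 0.5 -0.05 -0.02 0 0 -0.6")

```text
time: 7.9
tool_pos: [0.499, 0.0305, 0.3295]
tool_rot: [-0.0, 0.397, 0.918, 0.0]
contact_force: [0.6, -0.8, -0.5]
gripper_width: 0.997
grasp_force: 0.0
```

```bash
python3 - <<'E'
from h import *
rel([.49,.25,.35],np.pi/2)
E
```

```text
t 7.9 shift [ 0.3323  0.2875 -0.041 ] turn [ 0.000e+00 -1.000e-04 -5.443e-01]
```

jog_arm(motion="100 0.07 0.06 -0.04 0 0 -0.11; 100 0.14 0.12 -0.04 0 0 -0.22; 100 0.21 0.18 -0.04 0 0 -0.33; 100 0.28 0.24 -0.04 0 0 -0.44; 100 0.332 0.288 -0.04 0 0 -0.544")

```text
time: 8.52
tool_pos: [0.4913, 0.2502, 0.3493]
tool_rot: [-0.0, -0.0, 1.0, -0.0]
contact_force: [0.6, -1.1, 0.1]
gripper_width: 0.999
grasp_force: 0.0
```

```bash
python3 - <<'E'
from h import *
f=grab_frame("wrist")
for c in ("wrist","top","scene"):
  if c!="wrist":grab_frame(c)
  for t in ("latch_tab","coupler","ball","tongue"):print(c,t,[(np.round(r["at"],4).tolist(),round(r["p"],2)) for r in place_of(c,t)[:2]])
W=cloud(f)
q=(np.abs(W[...,0]-.511)<.03)&(np.abs(W[...,1]-.25)<.03)&(W[...,2]>.215)&(W[...,2]<.23);p=W[q]
print(len(p),p.mean(0),cv2.minAreaRect(p[:,:2].astype(np.float32)))
q=(W[...,0]>.535)&(W[...,0]<.75)&(np.abs(W[...,1]-.25)<.03)&(W[...,2]>.165)&(W[...,2]<.185);p=W[q]
r=cv2.minAreaRect(p[:,:2].astype(np.float32));print(len(p),p.mean(0),r)
for x in np.arange(.54,.74,.04):
    s=p[np.abs(p[:,0]-x)<.01];print(round(x,2),len(s),s[:,1].min() if len(s) else 0,s[:,1].max() if len(s) else 0)
cv2.imwrite("pics/w3.png",cv2.resize(f["color"][:,:,::-1],(800,600)))
print(state()["tool_pos"])
E
```

```text
wrist latch_tab []
wrist coupler [([0.5088, 0.2526, 0.1536], 0.7), ([0.3779, 0.2699, -0.0019], 0.53)]
wrist ball [([0.5061, 0.2517, 0.1498], 0.85)]
wrist tongue [([0.5067, 0.2497, 0.1608], 0.96)]
top latch_tab [([0.5105, 0.2512, 0.2079], 0.44)]
top coupler [([0.5123, 0.2476, 0.1478], 0.84)]
top ball [([0.5146, 0.2507, 0.1514], 0.95)]
top tongue [([0.5074, 0.2487, 0.1617], 0.93), ([0.5396, 0.5182, 0.0035], 0.62)]
scene latch_tab [([0.5128, 0.2486, 0.2075], 0.74)]
scene coupler [([0.5079, 0.2499, 0.148], 0.87)]
scene ball [([0.512, 0.2503, 0.151], 0.91)]
scene tongue [([0.5128, 0.251, 0.1627], 0.89), ([0.4906, -0.2211, -0.0028], 0.34)]
277 [0.50810218 0.25091244 0.22309326] ((0.5091313719749451, 0.25065407156944275), (0.011932405643165112, 0.01768689602613449), 89.85323333740234)
2820 [0.62093291 0.25328777 0.17385647] ((0.6278560757637024, 0.2534978985786438), (0.185994490981102, 0.023988105356693268), 1.2573713064193726)
0.54 260 0.240322807078696 0.2632650525619437
0.58 337 0.241025071643302 0.2636290165567112
0.62 310 0.24181846240114843 0.2651820076934519
0.66 284 0.24268698940196498 0.2655735118782049
0.7 259 0.24364637629930302 0.2672787586125955
[0.49196202 0.24821076 0.34987938]
```

View pics/w3.png

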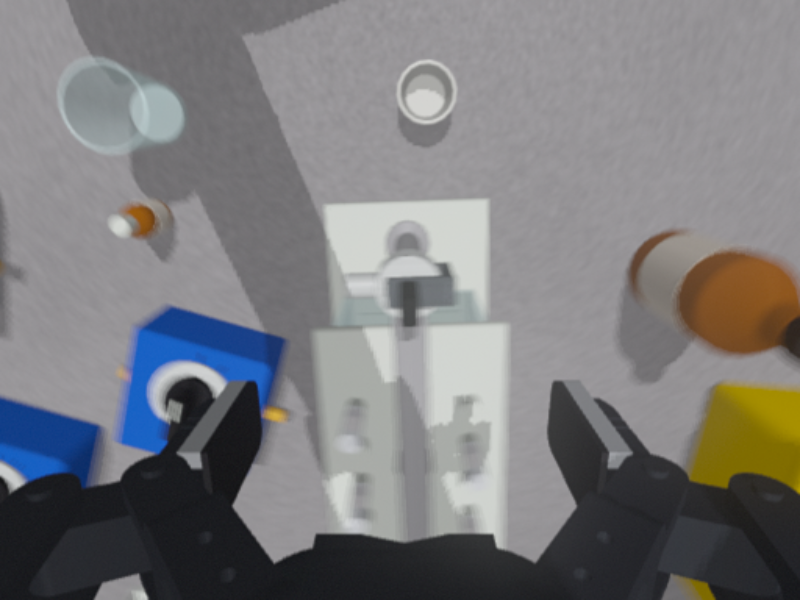

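The wrist view shows the tab's black top at about (408, 300) on the arm's free end. The plate reaches right, toward world +y, and the fingers are clear of everything. The tab is at (0.509, 0.2507), top 223 mm as specified, and the arm's yaw is about 0.021 rad.

```bash
python3 - <<'E'
from h import *
rel([.5095,.2505,.192],np.pi/2+.021)
E
```

```text
t 9.28 shift [-0.035   0.0048  0.3158] turn [ 0.      0.0001 -0.0186]
```

jog_arm(motion="100 -0.035 0.004 0.08 0 0 -0.014; 100 -0.035 0.004 0.16 0 0 -0.014; 100 -0.035 0.004 0.23 0 0 -0.014; 100 -0.035 0.004 0.28 0 0 -0.014; 100 -0.035 0.004 0.316 0 0 -0.014")

```text
time: 9.9
tool_pos: [0.509, 0.2502, 0.1903]
tool_rot: [-0.001, -0.007, 1.0, -0.0]
contact_force: [-0.3, 0.3, -0.0]
gripper_width: 0.999
grasp_force: 0.0
```

jog_arm(motion="60 0 0 0 0 0 0; 30 0 0 0 0 0 0; 0 0 0 0 0 0 0; 0 0 0 0 0 0 0; 0 0 0 0 0 0 0")

```text
time: 10.52
tool_pos: [0.5099, 0.2504, 0.193]
tool_rot: [0.001, -0.007, 1.0, 0.0]
contact_force: [-0.2, -0.5, 3.7]
gripper_width: 0.131
grasp_force: 59.5
```

jog_arm(motion="0 0 0.007 0 0 0 0; 0 0 0.014 0 0 0 0; 0 0 0.021 0 0 0 0; 0 0 0.028 0 0 0 0; 0 0 0.028 0 0 0 0")

```text
time: 11.15
tool_pos: [0.5097, 0.2632, 0.193]
tool_rot: [0.0, -0.007, 1.0, -0.002]
contact_force: [-1.2, -5.8, 6.9]
gripper_width: 0.127
grasp_force: 59.9
```

```bash
python3 - <<'E'
from h import *
s=state();print(s["contact_force"],s["tool_pos"])
# arc: lift by th about hinge
p=s["tool_pos"];r=rot(s)
x=np.array([np.cos(.021),np.sin(.021),0]);ax=np.array([-np.sin(.021),np.cos(.021),0])
h=np.array([.5095,.2505,.165])+.275*x
for th in (.03,.06,.12,.18,.24,.30,.37):
    Q=R.from_rotvec(ax*th);pn=h+Q.apply(p-h)
    print(th,(r.inv().apply(pn-p)/.5).round(4),((r.inv()*Q*r).as_rotvec()/1.5).round(4),pn.round(3),"coupler up",round(.275*np.sin(th)+.015*(1-np.cos(th)),4))
E
```

```text
[-1.21237797 -5.77411462  6.90418073] [0.50965205 0.26318874 0.19296702]
0.03 [-0.0019 -0.     -0.0164] [ 0.0001  0.02   -0.0001] [0.511 0.263 0.201] coupler up 0.0083
0.06 [-0.0044 -0.0001 -0.0328] [ 0.0003  0.04   -0.0001] [0.512 0.263 0.209] coupler up 0.0165
0.12 [-0.0107 -0.0002 -0.0653] [ 0.0005  0.08   -0.0003] [0.515 0.263 0.226] coupler up 0.033
0.18 [-0.019  -0.0002 -0.0974] [ 0.0008  0.12   -0.0004] [0.519 0.263 0.242] coupler up 0.0495
0.24 [-0.0291 -0.0003 -0.1289] [ 0.001   0.16   -0.0006] [0.524 0.263 0.257] coupler up 0.0658
0.3 [-0.0412 -0.0003 -0.1598] [ 0.0013  0.2    -0.0007] [0.53  0.264 0.273] coupler up 0.0819
0.37 [-0.0576 -0.0003 -0.1948] [ 0.0015  0.2467 -0.0009] [0.538 0.264 0.29 ] coupler up 0.1005
```

jog_arm(motion="0 0 0.004 0 0 0 0; 0 -0.002 0.004 -0.0165 0 0.02 0; 0 -0.0045 0.004 -0.033 0 0.04 0; 0 -0.0075 0.004 -0.049 0 0.06 0; 0 -0.0105 0.004 -0.065 0 0.08 0")

```text
time: 11.78
tool_pos: [0.5143, 0.2644, 0.223]
tool_rot: [-0.061, -0.007, 0.998, -0.003]
contact_force: [0.8, -6.7, -1.5]
gripper_width: 0.128
grasp_force: 58.9
```

```bash
python3 - <<'E'
from h import *
s=state();p=s["tool_pos"];r=rot(s)
x=np.array([np.cos(.021),np.sin(.021),0]);ax=np.array([-np.sin(.021),np.cos(.021),0])
h=np.array([.5095,.2505,.165])+.275*x
for th in (.06,.12,.18,.24,.26):
    Q=R.from_rotvec(ax*th);pn=h+Q.apply(p-h)
    print(th,(r.inv().apply(pn-p)/.5).round(4),((r.inv()*Q*r).as_rotvec()/1.5).round(4),pn.round(3))
grab_frame("scene");print([(t,[(np.round(q["at"],4).tolist(),round(q["p"],2)) for q in place_of("scene",t)[:2]]) for t in ("latch_tab","coupler")])
E
```

```text
0.06 [-0.0039 -0.0001 -0.0329] [ 0.0003  0.04   -0.0002] [0.518 0.264 0.239]
0.12 [-0.0099 -0.0002 -0.0655] [ 0.0006  0.08   -0.0003] [0.523 0.265 0.255]
0.18 [-0.0177 -0.0003 -0.0976] [ 0.0009  0.12   -0.0005] [0.529 0.265 0.27 ]
0.24 [-0.0275 -0.0004 -0.1293] [ 0.0012  0.16   -0.0007] [0.536 0.265 0.285]
0.26 [-0.0312 -0.0004 -0.1397] [ 0.0013  0.1733 -0.0007] [0.538 0.265 0.29 ]
[('latch_tab', [([0.5193, 0.2666, 0.2372], 0.74)]), ('coupler', [([0.5123, 0.2495, 0.1525], 0.7), ([0.5121, 0.2489, 0.1756], 0.65)])]
```

The tab is rising with the arm, so I'm continuing along the arc.

jog_arm(motion="0 -0.004 0 -0.033 0 0.04 0; 0 -0.01 0 -0.0655 0 0.08 0; 0 -0.018 0 -0.098 0 0.12 0; 0 -0.0275 0 -0.129 0 0.16 0; 0 -0.031 0 -0.14 0 0.173 0")

```text
time: 12.55
tool_pos: [0.5383, 0.2649, 0.2912]
tool_rot: [-0.191, -0.006, 0.982, -0.004]
contact_force: [-2.3, -6.9, -1.7]
gripper_width: 0.129
grasp_force: 58.8
```

jog_arm(motion="0 0 0 0 0 0 0; 0 0 0 0 0 0 0; 0 0 0 0 0 0 0; 0 0 0 0 0 0 0; 0 0 0 0 0 0 0")

```text
time: 13.18
tool_pos: [0.5379, 0.265, 0.2903]
tool_rot: [-0.19, -0.006, 0.982, -0.004]
contact_force: [-1.4, -6.6, -1.7]
gripper_width: 0.13
grasp_force: 58.9
```

```bash
python3 - <<'E'
from h import *
s=state();print(s["tool_pos"],s["time"],s["contact_force"],s["grasp_force"],s["gripper_width"])
f=grab_frame("scene")
for t in ("latch_tab","coupler","ball","dish","reagent","beaker"):print(t,[(np.round(q["at"],4).tolist(),round(q["p"],2)) for q in place_of("scene",t)[:3]])
show(f,0,230,130,200,200,3,"s4")
E
```

```text
[0.53786273 0.26496615 0.29029227] 13.175 [-1.40896367 -6.60297949 -1.70287241] 58.86470139026642 0.13004836487148588
latch_tab [([0.5473, 0.2598, 0.3029], 0.64)]
coupler [([0.5232, 0.2494, 0.2467], 0.95)]
ball [([0.5131, 0.2507, 0.1464], 0.89)]
dish [([0.3786, 0.268, 0.0031], 0.69)]
reagent [([0.5445, 0.5154, 0.0046], 0.93), ([0.53, 0.2508, 0.2625], 0.33), ([0.4908, -0.2242, -0.0027], 0.3)]
beaker [([0.3909, 0.0184, 0.0006], 0.8), ([0.4405, -0.4408, 0.0022], 0.45)]
```

View pics/s4.png

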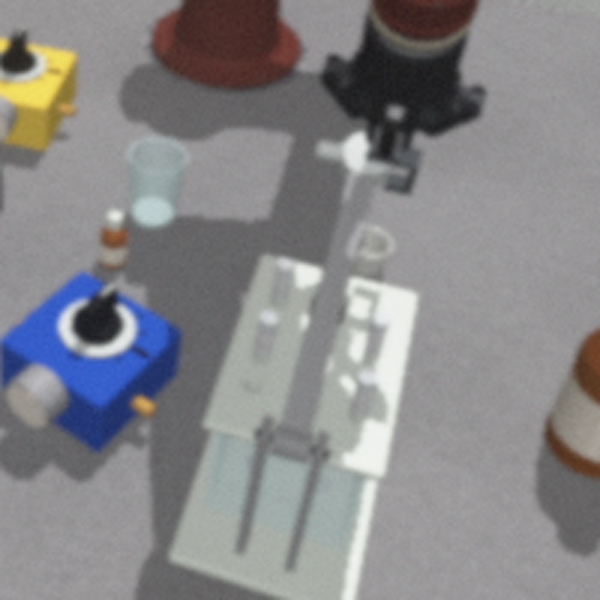

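The crop shows the arm raised, its free end at (360, 150) held by the gripper. The coupler is at about z = 0.247, roughly 97 mm above the ball, and steady. The dish, reagent bottle and beaker are where they were. I'm handing it in.

```bash
python3 -c "
from h import *
print(job_done())"
```

```text
the job is handed in; nothing more can be done
None
```

The selector is at vent, with the knob turned 1.49 rad onto the thick mark. The latch was then pulled, and the coupler is held steady about 97 mm above its ball; the job was handed in at about 13 s of robot time.

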